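# Roll a sample tray's edge strip home

## Task

The orange edge strip of the sample tray stands proud of its channel. Take the hand roller from its stand and, starting at the end with the red dot, roll it along the strip to the other end with firm but measured pressure (never over 25 N on the tray) until every link lies fully home, then hang the roller upright back in its stand. Only the roller may press on the tray, and leave the bottle, the cups and the disc beside it where they are.

Things in the scene. Friction and masses are not known exactly. Their poses are not given: they have to be found in the camera images.
- tray: Aluminium tray 210 x 94 x 41 mm, fixed. Origin: centre of underside; x along its long side. Its deck (200 x 84 mm, top at 40 mm) floats level on rubber buffers: it sinks several mm under load and springs back. The orange strip of six links lies in a deck channel along x at y = -22 mm; a red dot at x = -93 mm marks its start. Three flat white caps, 2 mm high, lie at y = +22 mm.
- strip_start (a point): Point of the tray above the middle of link 1, at the height of the tops of links that are fully home with the deck unloaded (40.5 mm above the worktop). Axes as the tray's: +x runs along the strip to the other end.
- strip_end (a point): The same over the middle of link 6, 140 mm from strip_start.
- link_1 (a joint): Link 1 of the orange strip (first, beside the red dot): 27 x 17 mm with rounded ends, pitch 28 mm. Value: how far it is pushed down into its channel, m: 0 = 5.5 mm proud, 0.0055 = fully home, level with the deck. It sits tight: it slides only under a firm push of about 8 N and stays where it is left.
- link_2 (a joint): Link 2 of the orange strip (counted from the red dot): 27 x 17 mm with rounded ends, pitch 28 mm. Value: how far it is pushed down into its channel, m: 0 = 5.5 mm proud, 0.0055 = fully home, level with the deck. It sits tight: it slides only under a firm push of about 8 N and stays where it is left.
- link_3 (a joint): Link 3 of the orange strip (counted from the red dot): 27 x 17 mm with rounded ends, pitch 28 mm. Value: how far it is pushed down into its channel, m: 0 = 5.5 mm proud, 0.0055 = fully home, level with the deck. It sits tight: it slides only under a firm push of about 8 N and stays where it is left.
- link_4 (a joint): Link 4 of the orange strip (counted from the red dot): 27 x 17 mm with rounded ends, pitch 28 mm. Value: how far it is pushed down into its channel, m: 0 = 5.5 mm proud, 0.0055 = fully home, level with the deck. It sits tight: it slides only under a firm push of about 8 N and stays where it is left.
- link_5 (a joint): Link 5 of the orange strip (counted from the red dot): 27 x 17 mm with rounded ends, pitch 28 mm. Value: how far it is pushed down into its channel, m: 0 = 5.5 mm proud, 0.0055 = fully home, level with the deck. It sits tight: it slides only under a firm push of about 8 N and stays where it is left.
- link_6 (a joint): Link 6 of the orange strip (last, farthest from the red dot): 27 x 17 mm with rounded ends, pitch 28 mm. Value: how far it is pushed down into its channel, m: 0 = 5.5 mm proud, 0.0055 = fully home, level with the deck. It sits tight: it slides only under a firm push of about 8 N and stays where it is left.
- roller: Hand roller, about 0.33 kg, 105 mm tall, upright in its stand. Origin: lowest point of the wheel; z up, y along the axle, so it rolls along x. Black wheel, 36 mm diameter, 26 mm wide, between steel cheeks (37 mm over both); steel cross bar 34 x 72 mm (x, y) at z = 42 to 50 mm; blue block handle 26 x 38 mm (x, y) at z = 50 to 105 mm.
- roller_grip (a point): Middle of the blue handle, 78 mm above the wheel's lowest point; the flat faces to grip are 26 mm apart along the roller's x. Axes as the roller's.
- roller_wheel (a joint): Angle of the roller's freely turning wheel, rad, either sign; it counts on over full turns. Rolling 18 mm turns it 1 rad.
- stand: Grey stand for the roller, 90 x 84 mm, 58 mm high, fixed. Origin: centre of underside. Two rails along x, 12 mm thick, 50 mm apart, tops at z = 50 mm, carry the ends of the roller's cross bar; the wheel hangs between. 8 mm nibs on the rails' ends, 58 mm apart, leave 12 mm either side of the bar. The roller may stand either way round.
- stand_seat (a point): Midway between the rails' tops, 50 mm above the worktop; where the middle of the cross bar's underside rests (the roller's origin is then 8 mm above the worktop). Axes as the stand's.
- bottle: Small brown dropper bottle, 34 mm across, 102 mm tall, loose; origin at the centre of its foot. Bystander.
- cup_blue: Sample cup, white with blue base, 34 mm across, 24 mm tall, loose; origin at the centre of its foot. Bystander.
- cup_white: White sample cup, 34 mm across, 24 mm tall, loose; origin at the centre of its foot. Bystander.
- brass_disc: Brass disc, 32 mm across, 11 mm thick, loose; origin at the centre of its underside. Bystander.
Not all that is in view belongs to the job. What is shaped like the roller but brown or green is not meant.

How it is judged:
On the way, in this order (a step that is already met when the one before it is completed fails the run):
1. link 1, beside the red dot, is pressed home (value of joint link_1 above 0.004 m), for 0.1 s.
2. the wheel has rolled along the strip (turned more than 3.5 rad) and link 6, at the far end, is home (value of joint link_6 above 0.004 m and (value of joint roller_wheel above 3.5 rad or value of joint roller_wheel below -3.5 rad)), for 0.1 s.
At the end, for the whole second after the job is handed in: All six links are home (each within 1.5 mm of its stop, joint value over 4 mm); the roller hangs at rest and released in its stand, its cross bar on both rails (origin within 16 mm along and 12 mm across the stand's middle, 4 to 12 mm above the worktop), upright within 0.12 rad (value of joint each of link_1, link_2, link_3, link_4, link_5, link_6 above 0.004 m and x of roller in the frame of stand between -0.016 and 0.016 m and y of roller in the frame of stand between -0.012 and 0.012 m and height (world z) of roller between 0.004 and 0.012 m and angle between roller's own z axis and vertical below 0.12 rad and linear speed of roller below 0.02 m/s); the robot touches nothing.
It fails at once if the roller presses on the tray with more than 25 N (contact force between roller and tray above 25 N).
It fails at once if the robot itself presses on the tray or its strip (over 2 N) (contact force between any of the fingers, the arm and tray above 2 N).
It fails at once if the bottle, a cup or the disc is moved more than 20 mm or tipped (distance of any of bottle, cup_blue, cup_white, brass_disc from where it was at the start of the episode above 0.02 m or angle between any of bottle, cup_blue, cup_white, brass_disc's own z axis and vertical above 0.5 rad).
It also fails if it takes over 72 s, if anything falls off the work surface, if the arm or the gripper's body presses on something with over 40 N, if the wrist force passes 120 N, or if a joint passes its speed limit or range.

## Robot

A 6-joint arm with a two-finger parallel gripper is mounted at the origin on a cart in front of the work surface, level with it; the furniture and walls round the work are solid. World frame = base frame: x ahead of the robot, y to its left, z up, the work surface at z = 0. Lengths are in m, angles in rad, forces in N, time in s.
With the tool pointing down it reaches from about 0.325 to 0.925 m from the base axis. Payload 3.1 kg.
Tool frame: the origin (TCP) lies midway between the tips of the shut fingers; the grasp point (between the pads) lies 19 mm behind it; z points along the fingers, y is the line along which they close (so a half turn about z gives the same grasp; the last joint's range is limited). The gripper opens to 85 mm and grips with 20 to 120 N. Pads are 22 mm wide; open, the fingers measure 114 mm over their backs; the gripper's body (76 mm by 85 mm) begins 54 mm behind the grasp point. The pads swing forward as they close: fully open they stand 13 mm farther back than shut.
Start: joints at [1.047, 0.217, 1.613, -0, 1.311, -0.112], TCP at [0.25, 0.573, 0.231] pointing down, gripper open.
Joint ranges: [-2.75, 2.75], [-0.78, 2.1], [0.31, 2.55], [-1.13, 4.27], [0.13, 2.63], [-2.58, 2.58]. Speed limits (rad/s): [2.79, 2.79, 3.14, 3.14, 3.14, 3.14].

## Interface

Orientations are given as a unit quaternion [x, y, z, w].
In Python, from bench import status, optics, bot, models gives the robot as it stands.
- The arm moves only by the tool step_arm, never from a script. Its argument "targets" is one flat list of numbers, 7 for each row, row after row: the gripper's target within -1 to 1 (shut at 1, half-way at 0, fully open at -1), then the shift along the tool's x, y, z in cm, then the turn, a rotation vector about the tool's x, y, z in degrees. In form: [claw, dx, dy, dz, rx, ry, rz, claw, dx, dy, dz, rx, ry, rz, ...]. A call has 1 to 10 rows; each row shifts and turns the commanded pose from where the row before left it, along the tool's axes as they then stand; what a row does not reach is not made up. A row lasts 1/8 s, in which the tool goes at most 62.5 mm and 10.7 degrees, less where a joint would pass 70% of its speed; a pose out of reach is approached as far as the arm can. A call is refused whole if a number of a shift passes 6.25 or a number of a turn 10.7, either way. A call with a gripper value outside its range is refused whole. The fingers move at their own pace and stop on an object; the grip force is fixed at half the most. Time passes only in rows, so rows that do not move let the fingers close. It gives the time, the measured TCP pose, the force, the opening and the grip force at its end, in the units of the state.
- status.get_obs(): the state, without advancing time (a new reading comes with each control period).
- optics.snapshot(name): name is "side" or "top" or "wrist"; returns the picture (384x512x3 uint8, blue, green, red); there is no depth.
- optics.camera_params(name): a dict with "K" (3x3 intrinsics, pixels), "distortion" ([k1, k2, p1, p2, k3] as OpenCV has them; the pictures are not rectified), "eye" and "attitude" of the camera in the world. Camera axes: x right, y up, looking along -z (the intrinsics and any distortion apply to the point x, -y, -z); pixel columns grow to the right and rows downward; lengths in m; the calibration is good to about 2 mm. A picture is of the moment at which its call begins: read the wrist's pose just before it. camera_params takes no time and is no camera call; for the wrist camera it gives the pose at the moment of the call.
- bot.sign_off(): hands the job in; it is judged then, once.
Trained networks look in the newest picture that a camera, given by its name, has taken for a name from the list of things; names that differ only in an ending like _2 or _b are one class to them, and where a whole thing is asked for, a point or a joint stands for the part that bears it (a point fixed in the world has none). Each returns a list of dicts, best first, with "conf" (0 to 1); they miss things now and then, are a little off and sometimes report something else, mostly with a low value. They report only what shows in the picture. A call takes as long as a camera call. They do not tell look-alikes from the thing itself.
- models.silhouettes(camera, name): "pixels" (384x512 bool, what is visible of it) and "box" ([centre column, centre row, width, height] in pixels, round what is visible of it).
The state is a dict: "t": time; "q": joint angles; "joint_velocities": joint speeds; "tau": joint torques, N m; "position": TCP position; "tcp_rot": TCP orientation; "wrist_force": force on the tool from outside, world axes, zero at the start; "torque": the same for the moment, N m; "grip_width": finger opening in m; "grasp_force": force on a finger pad.
Only numpy, scipy, OpenCV 4.12 (cv2) and the standard library are available. Lean on these libraries where they do the work, as an engineer would, in place of code of your own. Each camera call takes 0.05 s, during which the arm holds its last target. There are 200 camera calls.

## Working session

There is one attempt and no reset: what is moved stays moved. The work goes in short steps, Python scripts to look and compute and a tool call to move; the robot and the scene stay as the last step left them, time stands still between calls to the robot, and variables do not carry over. Pictures are saved under pics/ and viewed, at most 11 in all, crops included, and the job is handed in when it is done.

Besides the shell and the picture viewer there is one more tool, called after "Call:" in YAML: its name, and indented under it one key for each argument. step_arm: Moves the arm, as the interface text tells. Its arguments: {"type":"object","properties":{"targets":{"type":"array"}},"required":["targets"]}

```bash
ls; mkdir -p pics
cat > h.py <<'E'
import numpy as np, cv2
from scipy.spatial.transform import Rotation as R
from bench import status, optics, bot, models
def cam(n):
    c=optics.camera_params(n); K=np.array(c["K"],float); D=np.array(c["distortion"],float)
    a=np.array(c["attitude"],float); Rm=R.from_quat(a).as_matrix() if a.size==4 else a.reshape(3,3)
    return K,D,np.array(c["eye"],float),Rm
def px2w(n,uv,z,c=None):
    K,D,e,Rm=c or cam(n)
    p=cv2.undistortPoints(np.array(uv,float).reshape(-1,1,2),K,D).reshape(-1,2)
    d=np.c_[p[:,0],-p[:,1],-np.ones(len(p))]@Rm.T
    return e+d*((z-e[2])/d[:,2])[:,None]
def w2px(n,P,c=None):
    K,D,e,Rm=c or cam(n)
    q=(np.array(P,float).reshape(-1,3)-e)@Rm; q=q*[1,-1,-1]
    return cv2.projectPoints(q,np.zeros(3),np.zeros(3),K,D)[0].reshape(-1,2)
E
python3 - <<'E'
from h import *
print(status.get_obs())
for n in("top","side","wrist"):
    im=optics.snapshot(n); cv2.imwrite(f"pics/{n}0.png",im)
    print(n,optics.camera_params(n))
    for o in("tray","roller","stand","link_1","bottle","cup_blue","cup_white","brass_disc"):
        print(o,[(round(d["conf"],2),np.round(d["box"]).tolist()) for d in models.silhouettes(n,o)][:4])
a=[cv2.imread(f"pics/{n}0.png") for n in("top","side")]
E
```

```text
pics
{'t': 0.0, 'q': array([ 1.04679212e+00,  2.17757663e-01,  1.61491703e+00, -7.48753419e-06,
        1.31130872e+00, -1.12177776e-01]), 'joint_velocities': array([ 9.48634779e-04, -1.29121160e-03, -6.51826507e-05, -6.46250141e-04,
        6.69429780e-04,  3.71173049e-04]), 'tau': array([-1.75483754e-03, -3.96848059e+01, -3.03845608e+01, -3.49069978e-04,
        9.87289095e-03,  1.77399505e-05]), 'position': array([0.24973798, 0.57205152, 0.22997504]), 'tcp_rot': array([ 2.04460076e-01,  9.78874174e-01, -1.13654522e-03, -3.70424288e-04]), 'wrist_force': array([-0.40986046,  0.36418443,  0.55221682]), 'torque': array([-0.01173121,  0.0158631 , -0.02003497]), 'grasp_force': 0.0, 'grip_width': 0.08556505943571587}
top {'K': array([[454.1215768 ,   0.        , 255.32730098],
       [  0.        , 454.1215768 , 184.46875055],
       [  0.        ,   0.        ,   1.        ]]), 'distortion': array([-0.03783012,  0.        ,  0.        ,  0.        ,  0.        ]), 'eye': array([ 0.3988295 , -0.07733334,  1.33013217]), 'attitude': array([ 0.04276497, -0.0431154 , -0.70008139,  0.71147612
[... 1272 characters left out ...]
, 238.0, 14.0, 7.0]), (0.46, [242.0, 246.0, 12.0, 8.0])]
bottle []
cup_blue []
cup_white [(0.92, [260.0, 282.0, 19.0, 23.0])]
brass_disc [(0.55, [276.0, 182.0, 38.0, 27.0])]
wrist {'K': array([[276.46594801,   0.        , 257.50027584],
       [  0.        , 276.46594801, 191.15369686],
       [  0.        ,   0.        ,   1.        ]]), 'distortion': array([0.02019884, 0.        , 0.        , 0.        , 0.        ]), 'eye': array([0.18867548, 0.59962638, 0.37376563]), 'attitude': array([-0.10933021, -0.07216041,  0.54253406,  0.82975694])}
tray [(0.44, [67.0, 377.0, 16.0, 13.0])]
roller []
stand []
link_1 []
bottle []
cup_blue []
cup_white [(0.48, [65.0, 379.0, 20.0, 10.0])]
brass_disc []
```

Run:
```python
from h import *
t=cv2.imread("pics/top0.png");s=cv2.imread("pics/side0.png")
a=cv2.resize(t[140:260,130:400],None,fx=2.96,fy=2.96,interpolation=cv2.INTER_CUBIC)[:340,:800]
b=cv2.resize(s[120:310,180:370][:130],None,fx=2,fy=2)
cv2.imwrite("pics/t1.png",a)
cv2.imwrite("pics/s1.png",cv2.resize(s[120:310,180:380],None,fx=3,fy=3,interpolation=cv2.INTER_CUBIC))
```

```text
(no output)
```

View pics/t1.png

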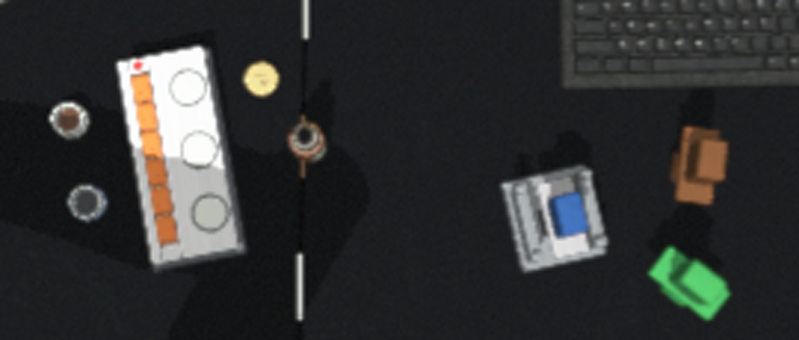

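View pics/s1.png

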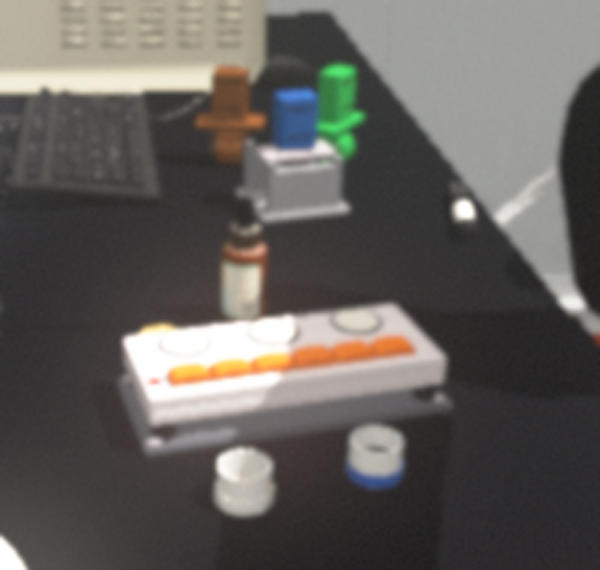

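The blue roller in its stand at (321,214) in the top view is the target. The look-alikes are the brown one at (367,195) and the green one at (363,237). The strip's red dot is at (177,162), at the end far from the robot, and the strip runs down the image to about (187,220).

Run:
```python
from h import *
t=cv2.imread("pics/top0.png"); hsv=cv2.cvtColor(t,cv2.COLOR_BGR2HSV).astype(int)
c=cam("top")
H,S,V=hsv[...,0],hsv[...,1],hsv[...,2]
def cc(m,box):
    x0,y0,x1,y1=box; mm=np.zeros(m.shape,bool); mm[y0:y1,x0:x1]=m[y0:y1,x0:x1]
    ys,xs=np.nonzero(mm); return np.c_[xs,ys].astype(float)
blue=cc((H>100)&(H<125)&(S>130)&(V>90),(300,190,345,240))
W=px2w("top",blue,.113,c)[:,:2];print("handle",len(W),W.mean(0),cv2.minAreaRect(W.astype(np.float32)))
orr=cc((H>5)&(H<22)&(S>150)&(V>90),(165,155,200,230))
W=px2w("top",orr,.045,c)[:,:2]; r=cv2.minAreaRect((W*1000).astype(np.float32)); print("strip",len(W),W.mean(0),r)
u,s,vt=np.linalg.svd(W-W.mean(0));p=(W-W.mean(0))@vt[0];print(vt[0],p.min(),p.max())
red=cc(((H<5)|(H>172))&(S>100),(170,155,183,168));print("red",red.mean(0),px2w("top",red,.04,c).mean(0))
for o,z in(("tray",.04),("stand",.055)):
    m=models.silhouettes("top",o)[0]["pixels"]; ys,xs=np.nonzero(m)
    W=px2w("top",np.c_[xs,ys],z,c)[:,:2]; print(o,cv2.minAreaRect((W*1000).astype(np.float32)),W.mean(0))
for o,z in(("bottle",.05),("cup_blue",.02),("cup_white",.02),("brass_disc",.01)):
    d=models.silhouettes("top",o)
    if d: print(o,px2w("top",d[0]["box"][:2],z,c))
```

```text
handle 130 [ 0.47650394 -0.25632517] ((0.47620391845703125, -0.2561027407646179), (0.03445861488580704, 0.02750486135482788), 14.120475769042969)
strip 265 [0.52723964 0.13245672] ((528.1303100585938, 132.41258239746094), (162.8055877685547, 14.434419631958008), 11.471919059753418)
[-0.97958618 -0.20102467] -0.08226035102853835 0.0805424464276075
red [176.2 161.6] [0.61909373 0.15242657 0.04      ]
tray ((529.4501342773438, 106.53352355957031), (206.3562469482422, 92.87789916992188), 12.60195541381836) [0.52922408 0.10653042]
stand ((476.67041015625, -251.9640350341797), (87.44864654541016, 88.48783874511719), 12.077790260314941) [ 0.4777538  -0.24823118]
bottle [[ 0.53641305 -0.0176703   0.05      ]]
cup_blue [[0.48466929 0.19639093 0.02      ]]
cup_white [[0.56508093 0.22016619 0.02      ]]
brass_disc [[0.60857028 0.033942   0.01      ]]
```

Call:
step_arm:
  targets: [-1,-3.85,-4.78,0,0,0,0,-1,-3.85,-4.78,0,0,0,0,-1,-3.85,-4.78,0,0,0,0,-1,-3.85,-4.78,0,0,0,0,-1,-3.85,-4.78,0,0,0,0,-1,-3.85,-4.78,0,0,0,0,-1,-3.85,-4.78,0,0,0,0,-1,-3.85,-4.78,0,0,0,0,-1,-3.85,-4.78,0,0,0,0,-1,-3.85,-4.78,0,0,0,0]

```text
t: 2.9
position: [0.4121, -0.0214, 0.2319]
tcp_rot: [0.205, 0.979, 0.0, 0.001]
wrist_force: [1.3, 0.5, -0.3]
grip_width: 0.0853
grasp_force: 0.0
```

Call:
step_arm:
  targets: [-1,-3.85,-4.78,0,0,0,0,-1,-3.85,-4.78,0,0,0,0,-1,-3.85,-4.78,0,0,0,0,-1,-3.85,-4.78,0,0,0,0,-1,0,0,0,0,0,10.2,-1,0,0,0,0,0,10.2,-1,0,0,0,0,0,10.2,-1,0,0,0,0,0,10.2,-1,0,0,0,0,0,10.2,-1,0,0,0,0,0,10.2]

```text
t: 4.15
position: [0.4762, -0.2562, 0.2314]
tcp_rot: [0.676, 0.737, -0.0, 0.0]
wrist_force: [0.3, -0.9, -0.2]
grip_width: 0.0856
grasp_force: 0.0
```

Call:
step_arm:
  targets: [-1,0,0,0,0,0,10.2,-1,0,0,0,0,0,10.2,-1,0,0,0,0,0,10.2,-1,0,0,0,0,0,10.2,-1,0,0,0,0,0,10.2,-1,0,0,0,0,0,10.2,-1,0,0,0,0,0,10.2,-1,0,0,0,0,0,10.2,-1,0,0,0,0,0,0]

```text
t: 5.28
position: [0.4762, -0.2562, 0.2314]
tcp_rot: [0.993, 0.119, 0.0, 0.0]
wrist_force: [0.3, 0.1, -0.6]
grip_width: 0.0856
grasp_force: 0.0
```

```bash
cat >> h.py <<'E'
def st():
    o=status.get_obs(); M=R.from_quat(o["tcp_rot"]).as_matrix()
    print("t %.2f"%o["t"],"pos",np.round(o["position"],4),"yawy %.2f"%np.degrees(np.arctan2(M[1,1],M[0,1])),"z",np.round(M[:,2],4),"F",np.round(o["wrist_force"],2),"T",np.round(o["torque"],2),"w %.4f g %.1f"%(o["grip_width"],o["grasp_force"]),"q",np.round(o["q"],2))
    return np.array(o["position"]),M
E
python3 - <<'E'
from h import *
p,M=st(); c=cam("wrist"); im=optics.snapshot("wrist")
cv2.imwrite("pics/w1.png",im)
hsv=cv2.cvtColor(im,cv2.COLOR_BGR2HSV).astype(int);H,S,V=[hsv[...,i] for i in range(3)]
m=((H>100)&(H<125)&(S>130)&(V>60)).astype(np.uint8)
n,l,s,ce=cv2.connectedComponentsWithStats(m);print([(s[i].tolist(),ce[i]) for i in range(1,n) if s[i][4]>100])
print(c[2], -c[3][:,2])
E
```

```text
t 5.28 pos [ 0.4762 -0.2562  0.2314] yawy -76.27 z [ 1.e-04 -1.e-04 -1.e+00] F [ 0.31  0.06 -0.65] T [-0.01  0.01  0.02] w 0.0856 g 0.0 q [-0.62  0.04  1.81  0.    1.29  0.71]
[([249, 161, 24, 39, 251], array([261.49003984, 169.97211155]))]
[ 0.53871237 -0.24007029  0.37384072] [-0.2522269  -0.06053614 -0.96577273]
```

View pics/w1.png

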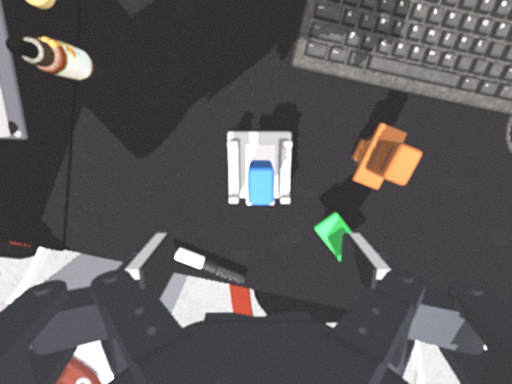

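The wrist view shows the blue roller at (261,183) and its stand at (228–292, 130–205), with the brown look-alike at (387,155) and the green at (333,235). I need to know which way the rails run, so I'll zoom in.

Run:
```python
import cv2
im=cv2.imread("pics/w1.png")[115:220,205:315]
cv2.imwrite("pics/w1c.png",cv2.resize(im,None,fx=5,fy=5,interpolation=cv2.INTER_CUBIC))
```

```text
(no output)
```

View pics/w1c.png

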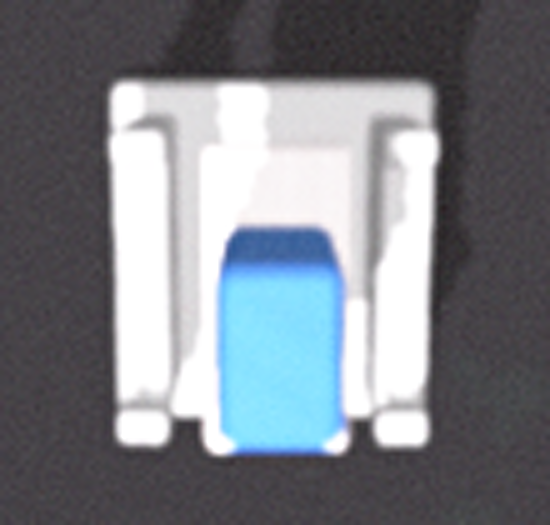

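Call:
step_arm:
  targets: [-1,-2,-2,3.5,0,0,0,-1,-2,-2,3.5,0,0,0,-1,0,0,0,0,0,0]

```text
t: 5.7
position: [0.4237, -0.2236, 0.1571]
tcp_rot: [0.993, 0.12, -0.004, -0.004]
wrist_force: [0.0, -0.5, -0.5]
grip_width: 0.0856
grasp_force: 0.0
```

Run:
```python
from h import *
p,M=st(); c=cam("wrist"); im=optics.snapshot("wrist")
cv2.imwrite("pics/w2full.png",im)
d=models.silhouettes("wrist","stand"); print([(x["conf"],x["box"]) for x in d])
b=d[0]["box"]; u,v=int(b[0]),int(b[1])
cr=im[max(0,v-75):v+75,max(0,u-80):u+80]; print(max(0,u-80),max(0,v-75))
cv2.imwrite("pics/w2.png",cv2.resize(cr,None,fx=4,fy=4,interpolation=cv2.INTER_CUBIC))
```

```text
t 5.70 pos [ 0.4237 -0.2236  0.1571] yawy -76.27 z [-0.0083  0.0061 -0.9999] F [ 0.05 -0.45 -0.51] T [-0.05 -0.01  0.03] w 0.0856 g 0.0 q [-0.63 -0.01  2.01  0.    1.15  0.7 ]
[(0.65, [311.1, 135.3, 101.5, 98.3]), (0.18, [2.0, 89.2, 4.1, 24.4])]
231 60
```

View pics/w2.png

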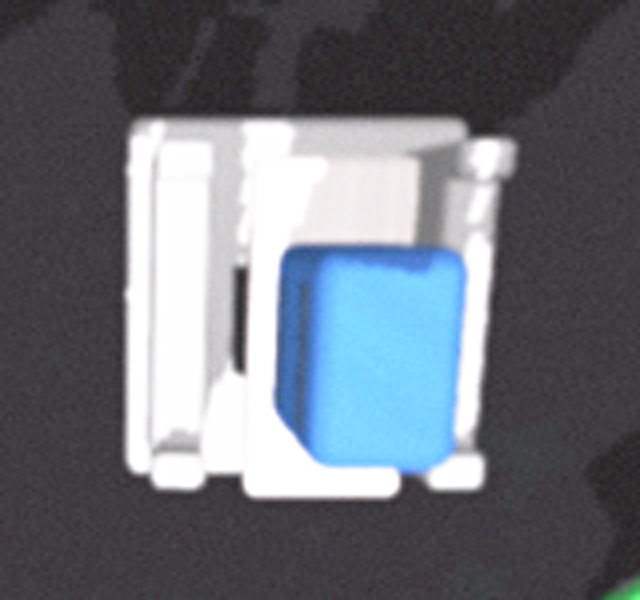

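The close view shows the blue roller between the rails, with its cross bar parallel to them and the wheel visible at left. The handle's top face is centred near full-image pixel (329,151). I'll triangulate the handle and the stand.

Run:
```python
from h import *
p,M=st(); c=cam("wrist"); Rel=M.T@c[3]; off=M.T@(c[2]-p)
print("camera off in tool",off)
p1=np.array([.4762,-.2562,.2314]);M1=R.from_quat([.993,.119,0,0]).as_matrix()
c1=(c[0],c[1],p1+M1@off,M1@Rel)
print("eye1 check",c1[2])
A=lambda s:np.array(s,float)/4+[231,60]; B=lambda s:np.array(s,float)/5+[205,115]
def tri(ua,ub):
    a0=c[2];a=px2w("wrist",ua,0,c)[0]-a0; b0=c1[2];b=px2w("wrist",ub,0,c1)[0]-b0
    s,_,_,_=np.linalg.lstsq(np.c_[a,-b],b0-a0,rcond=None); return (a0+s[0]*a+b0+s[1]*b)/2, np.linalg.norm(a0+s[0]*a-b0-s[1]*b)
print("handle top",tri(A([391,365]),B([282.5,359])))
for z in(.105,.113): print(z,px2w("wrist",[A([391,365])],z,c),px2w("wrist",[B([282.5,359])],z,c1))
hc=px2w("wrist",[A(x) for x in([318,262],[465,262],[465,468],[318,468])],.11,c);print("handle corners",hc.round(4), "yaw long",np.degrees(np.arctan2(*(hc[0]-hc[3]+hc[1]-hc[2])[[1,0]])))
# base outer left corners z~.006; rail top pts z .058 nibs
rail=px2w("wrist",[A(x) for x in([182,150],[178,478],[490,150],[455,478])],.058,c); print("nibs@.058",rail.round(4), rail.mean(0)); d=rail[0]-rail[1]; print(np.degrees(np.arctan2(d[1],d[0])))
bar=px2w("wrist",[A(x) for x in([245,155],[415,155],[400,497],[245,497])],.058,c);print("bar@.058",bar.round(4),bar.mean(0))
for i,j in((0,1),(1,2)):print(np.linalg.norm(bar[i]-bar[j]),np.linalg.norm(rail[0]-rail[2]))
b1=px2w("wrist",[B(x) for x in([128,100],[143,428],[418,145],[402,428])],.058,c1);print("nibs w1",b1.round(4),b1.mean(0))
```

```text
t 5.80 pos [ 0.429  -0.2275  0.1623] yawy -76.32 z [ 0.0018 -0.0013 -1.    ] F [ 0.58 -0.51  0.5 ] T [ 0.01 -0.02  0.03] w 0.0857 g 0.0 q [-0.63 -0.01  2.    0.    1.15  0.7 ]
camera off in tool [ 0.06452948 -0.00084379 -0.14246619]
eye1 check [ 0.53870288 -0.24013279  0.37386619]
handle top (array([ 0.48215314, -0.25717023,  0.13951771]), np.float64(0.0001009440449988307))
0.105 [[ 0.48030763 -0.26672367  0.105     ]] [[ 0.47377898 -0.25971869  0.105     ]]
0.113 [[ 0.48074392 -0.26450111  0.113     ]] [[ 0.47571076 -0.25913592  0.113     ]]
handle corners [[ 0.4944 -0.2479  0.11  ]
 [ 0.5003 -0.2723  0.11  ]
 [ 0.4661 -0.2838  0.11  ]
 [ 0.4599 -0.2582  0.11  ]] yaw long 17.52332693398323
nibs@.058 [[ 0.5106 -0.2232  0.058 ]
 [ 0.4418 -0.2403  0.058 ]
 [ 0.5258 -0.2864  0.058 ]
 [ 0.4566 -0.3017  0.058 ]] [ 0.48368753 -0.26288181  0.058     ]
13.942346289304052
bar@.058 [[ 0.5128 -0.2364  0.058 ]
 [ 0.5212 -0.2713  0.058 ]
 [ 0.4494 -0.2909  0.058 ]
 [ 0.4411 -0.2564  0.058 ]] [ 0.48109946 -0.26373895  0.058     ]
0.03590737681081106 0.06495728175767383
0.0743529152461541 0.06495728175767383
nibs w1 [[ 0.5124 -0.2152  0.058 ]
 [ 0.4381 -0.2348  0.058 ]
 [ 0.5181 -0.281   0.058 ]
 [ 0.4527 -0.2949  0.058 ]] [ 0.48030048 -0.2564744   0.058     ]
```

The arm was still moving when I took that picture, so I'll retake it now that it has settled.

Run:
```python
from h import *
p,M=st(); c=cam("wrist"); im=optics.snapshot("wrist"); cv2.imwrite("pics/w3full.png",im)
cr=im[60:210,231:391]
cv2.imwrite("pics/w3.png",cv2.resize(cr,None,fx=4,fy=4,interpolation=cv2.INTER_CUBIC))
np.savez("c3.npz",K=c[0],D=c[1],e=c[2],R=c[3],p=p,M=M)
st()
```

```text
t 5.80 pos [ 0.429  -0.2275  0.1623] yawy -76.32 z [ 0.0018 -0.0013 -1.    ] F [ 0.58 -0.51  0.5 ] T [ 0.01 -0.02  0.03] w 0.0857 g 0.0 q [-0.63 -0.01  2.    0.    1.15  0.7 ]
t 5.85 pos [ 0.4301 -0.2283  0.1635] yawy -76.34 z [ 0.0039 -0.0028 -1.    ] F [ 1.05 -0.62  1.16] T [ 0.01 -0.01 -0.  ] w 0.0855 g 0.0 q [-0.63 -0.01  2.    0.    1.15  0.7 ]
```

View pics/w3.png

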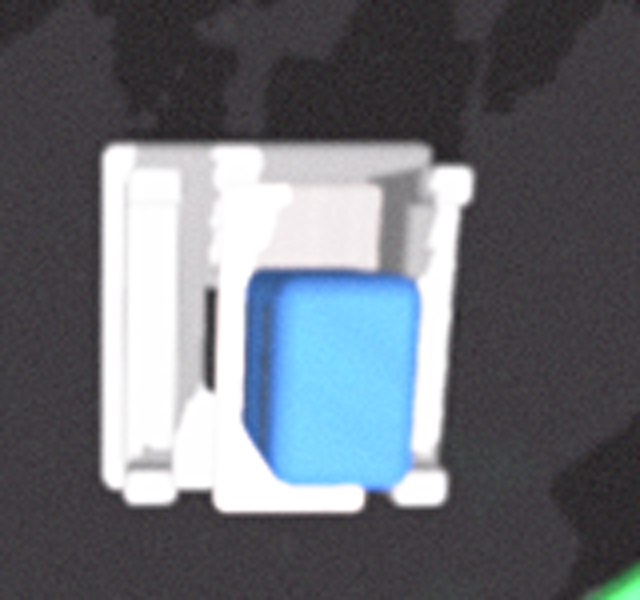

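This shows the same arrangement: handle top at crop (348,383), bar at x 215–375 and y 185–510, and rails at left and right.

Run:
```python
from h import *
f=np.load("c3.npz");c=(f["K"],f["D"],f["e"],f["R"]);p,M=f["p"],f["M"]; Rel=M.T@c[3]; off=M.T@(c[2]-p)
p1=np.array([.4762,-.2562,.2314]);M1=R.from_quat([.993,.119,0,0]).as_matrix()
c1=(c[0],c[1],p1+M1@off,M1@Rel)
A=lambda s:np.array(s,float)/4+[231,60]; B=lambda s:np.array(s,float)/5+[205,115]
def tri(ua,ub):
    a0=c[2];a=px2w("wrist",ua,0,c)[0]-a0; b0=c1[2];b=px2w("wrist",ub,0,c1)[0]-b0
    s,_,_,_=np.linalg.lstsq(np.c_[a,-b],b0-a0,rcond=None); return ((a0+s[0]*a+b0+s[1]*b)/2).round(4), np.linalg.norm(a0+s[0]*a-b0-s[1]*b).round(4)
print("handle top",tri(A([349,383]),B([282.5,359])))
for a,b in(([153,172],[128,85]),([150,505],[143,446]),([420,505],[402,446]),([215,185],[200,147]),([452,168],[420,130])): print(tri(A(a),B(b)))
n3=px2w("wrist",[A(x) for x in([155,172],[150,505],[420,505],[452,168])],.058,c);n1=px2w("wrist",[B(x) for x in([128,85],[143,446],[402,446],[420,130])],.058,c1)
print(n3.round(4),n3.mean(0),n1.round(4),n1.mean(0))
b3=px2w("wrist",[A(x) for x in([215,185],[382,183],[367,511],[213,511])],.058,c);print(b3.round(4),b3.mean(0))
d=b3[0]-b3[3];print(np.degrees(np.arctan2(d[1],d[0])));d=n3[0]-n3[1];print(np.degrees(np.arctan2(d[1],d[0])))
h3=px2w("wrist",[A([349,383])],.113,c);h1=px2w("wrist",[B([282.5,359])],.113,c1);print("h",h3,h1)
```

```text
handle top (array([ 0.4757, -0.259 ,  0.1117]), np.float64(0.0008))
(array([ 0.51  , -0.2155,  0.0248]), np.float64(0.0099))
(array([ 0.4342, -0.2357,  0.0589]), np.float64(0.0004))
(array([ 0.4485, -0.2959,  0.0582]), np.float64(0.0004))
(array([ 0.5056, -0.2327,  0.0516]), np.float64(0.0008))
(array([ 0.5211, -0.2812,  0.0527]), np.float64(0.0))
[[ 0.505  -0.2187  0.058 ]
 [ 0.4341 -0.2356  0.058 ]
 [ 0.4487 -0.2959  0.058 ]
 [ 0.5205 -0.2797  0.058 ]] [ 0.47706247 -0.25750214  0.058     ] [[ 0.5156 -0.2145  0.058 ]
 [ 0.4337 -0.2358  0.058 ]
 [ 0.4483 -0.2961  0.058 ]
 [ 0.5214 -0.2805  0.058 ]] [ 0.47974806 -0.25672475  0.058     ]
[[ 0.5054 -0.2318  0.058 ]
 [ 0.5141 -0.2663  0.058 ]
 [ 0.4445 -0.2845  0.058 ]
 [ 0.4361 -0.2501  0.058 ]] [ 0.47504553 -0.25816742  0.058     ]
14.758822532443304
13.40275190947936
h [[ 0.4760694  -0.25837337  0.113     ]] [[ 0.47571076 -0.25913592  0.113     ]]
```

Call:
step_arm:
  targets: [-1,1.95,2.1,0,0,0,0,-1,1.95,2.1,0,0,0,0,-1,0,0,0,0,0,0,-1,0,0,0,0,0,0,-1,0,0,3,0,0,0,-1,0,0,3,0,0,0,-1,0,0,2,0,0,0,-1,0,0,1.1,0,0,0,-1,0,0,0,0,0,0,-1,0,0,0,0,0,0]

```text
t: 7.1
position: [0.4765, -0.2589, 0.0715]
tcp_rot: [0.993, 0.119, 0.001, 0.001]
wrist_force: [0.2, 0.2, 0.3]
grip_width: 0.0855
grasp_force: 0.0
```

Call:
step_arm:
  targets: [1,0,0,0,0,0,0,1,0,0,0,0,0,0,1,0,0,0,0,0,0,1,0,0,0,0,0,0,1,0,0,0,0,0,0,1,0,0,0,0,0,0,1,0,0,0,0,0,0,1,0,0,0,0,0,0]

```text
t: 8.1
position: [0.4759, -0.2586, 0.0707]
tcp_rot: [0.993, 0.118, 0.0, 0.0]
wrist_force: [-0.3, -0.0, 5.0]
grip_width: 0.0254
grasp_force: 60.3
```

```bash
python3 -c "
from h import *
st()"
```

```text
t 8.10 pos [ 0.4759 -0.2586  0.0707] yawy -76.39 z [ 4.e-04 -4.e-04 -1.e+00] F [-0.35 -0.03  4.98] T [0.   0.16 0.08] w 0.0254 g 60.3 q [-0.63  0.24  1.92 -0.    0.98  0.71]
```

Call:
step_arm:
  targets: [1,0,0,-1,0,0,0,1,0,0,-2.5,0,0,0,1,0,0,-3,0,0,0,1,0,0,-3,0,0,0,1,0,0,-3,0,0,0,1,0,0,0,0,0,0,1,0,0,0,0,0,0,1,0,0,0,0,0,0]

```text
t: 9.1
position: [0.4743, -0.2573, 0.1927]
tcp_rot: [0.993, 0.118, -0.002, -0.002]
wrist_force: [-0.4, -0.5, -5.3]
grip_width: 0.0252
grasp_force: 59.8
```

Run:
```python
from h import *
p,M=st()
im=optics.snapshot("top"); t=cv2.resize(im[140:260,130:400],None,fx=2.96,fy=2.96,interpolation=cv2.INTER_CUBIC)
w=optics.snapshot("wrist"); s=optics.snapshot("side")
np.savez("l.npz",p=p,M=M)
a=cv2.resize(w[170:384,130:390],(400,330)); b=cv2.resize(s[70:235,180:380],(400,330))
cv2.imwrite("pics/lift.png",np.hstack([a,b]))
st()
```

```text
t 9.10 pos [ 0.4743 -0.2573  0.1927] yawy -76.40 z [-0.0038  0.0028 -1.    ] F [-0.42 -0.48 -5.32] T [-0.04 -0.01 -0.06] w 0.0252 g 59.8 q [-0.63  0.08  1.85  0.    1.22  0.71]
t 9.25 pos [ 0.475  -0.2579  0.1938] yawy -76.40 z [-0.0021  0.0016 -1.    ] F [ 0.31  0.41 -3.82] T [0.03 0.05 0.01] w 0.0252 g 59.8 q [-0.63  0.08  1.85  0.    1.22  0.71]
```

View pics/lift.png

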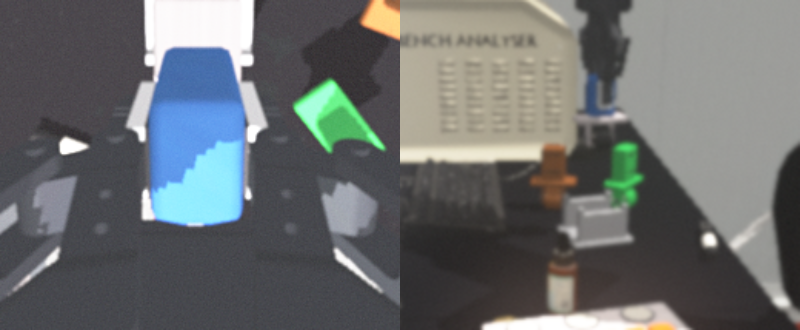

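The roller is gripped and hangs upright, and the stand is empty. Next I'll carry it over to link 1 and then turn it.

Call:
step_arm:
  targets: [1,0,0,-2,0,0,0,1,2.36,-4.07,0,0,0,0,1,2.36,-4.07,0,0,0,0,1,2.36,-4.07,0,0,0,0,1,2.36,-4.07,0,0,0,0,1,2.36,-4.07,0,0,0,0,1,2.36,-4.07,0,0,0,0,1,2.36,-4.07,0,0,0,0,1,2.36,-4.07,0,0,0,0,1,2.36,-4.07,0,0,0,0]

```text
t: 10.5
position: [0.5961, 0.1491, 0.2146]
tcp_rot: [0.993, 0.119, -0.0, 0.0]
wrist_force: [1.7, 0.1, -3.4]
grip_width: 0.0252
grasp_force: 60.2
```

Call:
step_arm:
  targets: [1,0,0,0,0,0,-9.8,1,0,0,0,0,0,-9.8,1,0,0,0,0,0,-9.8,1,0,0,0,0,0,-9.8,1,0,0,0,0,0,-9.8,1,0,0,0,0,0,-9.8,1,0,0,0,0,0,-9.8,1,0,0,0,0,0,-9.8,1,0,0,0,0,0,-9.8,1,0,0,0,0,0,0]

```text
t: 11.75
position: [0.5957, 0.1475, 0.2145]
tcp_rot: [0.631, 0.775, -0.0, -0.0]
wrist_force: [-0.1, 0.5, -4.5]
grip_width: 0.0257
grasp_force: 60.5
```

Call:
step_arm:
  targets: [1,0,0,1.5,0,0,0,1,0,0,1.5,0,0,0,1,0,0,0,0,0,0,1,0,0,0,0,0,0,1,0,0,0,0,0,0]

```text
t: 12.38
position: [0.5966, 0.1477, 0.186]
tcp_rot: [0.631, 0.776, 0.001, 0.0]
wrist_force: [-0.1, 0.1, -3.5]
grip_width: 0.0255
grasp_force: 60.4
```

Run:
```python
from h import *
p,M=st(); c=cam("wrist"); im=optics.snapshot("wrist"); cv2.imwrite("pics/w4.png",im)
hsv=cv2.cvtColor(im,cv2.COLOR_BGR2HSV).astype(int);H,S,V=[hsv[...,i] for i in range(3)]
m=((H>5)&(H<22)&(S>150)&(V>90)).astype(np.uint8)
n,l,s,ce=cv2.connectedComponentsWithStats(m);print([(s[i].tolist(),ce[i].round(1).tolist(),px2w("wrist",[ce[i]],.044,c)[0].round(4).tolist()) for i in range(1,n) if s[i][4]>60])
m=(((H<5)|(H>172))&(S>100)).astype(np.uint8)
n,l,s,ce=cv2.connectedComponentsWithStats(m);print([(s[i].tolist(),px2w("wrist",[ce[i]],.04,c)[0].round(4).tolist()) for i in range(1,n) if s[i][4]>15])
st()
```

```text
t 12.38 pos [0.5966 0.1477 0.186 ] yawy 11.80 z [ 1.4e-03  2.0e-04 -1.0e+00] F [-0.06  0.14 -3.46] T [-0.04  0.02 -0.01] w 0.0255 g 60.4 q [ 0.13  0.23  1.68  0.    1.23 -0.08]
[([113, 173, 53, 16, 799], [139.2, 180.6], [0.4738, 0.1239, 0.044]), ([167, 173, 25, 16, 380], [178.7, 180.7], [0.5142, 0.1322, 0.044]), ([194, 173, 24, 16, 239], [205.7, 182.0], [0.5422, 0.1366, 0.044])]
[]
t 12.43 pos [0.5966 0.1477 0.1861] yawy 11.80 z [ 1.5e-03  2.0e-04 -1.0e+00] F [ 0.11 -0.07 -3.08] T [ 0.01 -0.04 -0.01] w 0.0251 g 60.4 q [ 0.13  0.23  1.68 -0.    1.23 -0.08]
```

View pics/w4.png

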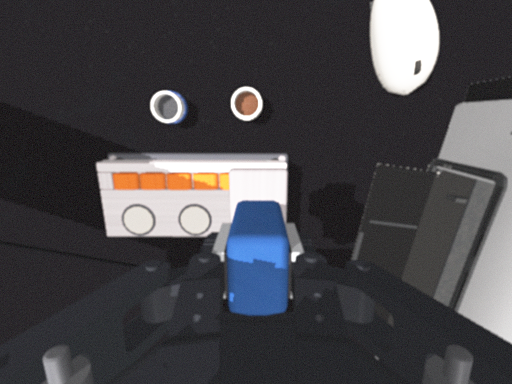

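The strip lies horizontal in the image at row ~181, links at columns 113–230, and the wheel is over link 1. I'll descend now.

Call:
step_arm:
  targets: [1,0,0,2,0,0,0,1,0,0,2,0,0,0,1,0,0,2,0,0,0,1,0,0,0.8,0,0,0,1,0,0,0,0,0,0,1,0,0,0,0,0,0]

```text
t: 13.18
position: [0.5969, 0.1477, 0.1181]
tcp_rot: [0.631, 0.776, 0.001, 0.001]
wrist_force: [0.6, -0.7, -4.1]
grip_width: 0.0258
grasp_force: 60.4
```

Call:
step_arm:
  targets: [1,0,0,0.2,0,0,0,1,0,0,0.2,0,0,0,1,0,0,0.2,0,0,0,1,0,0,0.1,0,0,0,1,0,0,0,0,0,0]

```text
t: 13.8
position: [0.5959, 0.1476, 0.1101]
tcp_rot: [0.631, 0.776, -0.0, -0.0]
wrist_force: [-0.2, 0.4, -3.6]
grip_width: 0.0253
grasp_force: 60.4
```

Call:
step_arm:
  targets: [1,0,0,0.1,0,0,0,1,0,0,0.1,0,0,0,1,0,0,0,0,0,0]

```text
t: 14.18
position: [0.5962, 0.1476, 0.1085]
tcp_rot: [0.631, 0.776, 0.0, 0.0]
wrist_force: [-0.1, -0.3, -2.8]
grip_width: 0.0253
grasp_force: 60.7
```

Call:
step_arm:
  targets: [1,0,0,0.1,0,0,0,1,0,0,0.1,0,0,0,1,0,0,0,0,0,0]

```text
t: 14.55
position: [0.5967, 0.1477, 0.1071]
tcp_rot: [0.631, 0.776, 0.001, 0.001]
wrist_force: [-0.1, 0.1, 1.2]
grip_width: 0.0253
grasp_force: 61.1
```

Call:
step_arm:
  targets: [1,0,0,0.1,0,0,0,1,0,0,0.1,0,0,0,1,0,0,0,0,0,0]

```text
t: 14.92
position: [0.5969, 0.1478, 0.1052]
tcp_rot: [0.631, 0.776, 0.001, 0.001]
wrist_force: [-0.2, -0.1, 3.7]
grip_width: 0.0256
grasp_force: 61.5
```

Call:
step_arm:
  targets: [1,0,0,0.1,0,0,0,1,0,0,0.1,0,0,0,1,0,0,0,0,0,0]

```text
t: 15.3
position: [0.5961, 0.1476, 0.1023]
tcp_rot: [0.631, 0.776, 0.0, 0.0]
wrist_force: [1.1, -0.5, 4.2]
grip_width: 0.0253
grasp_force: 61.6
```

Call:
step_arm:
  targets: [1,0,0,0.1,0,0,0,1,0,0,0.1,0,0,0,1,0,0,0,0,0,0]

```text
t: 15.68
position: [0.596, 0.1475, 0.1003]
tcp_rot: [0.631, 0.776, -0.0, 0.0]
wrist_force: [0.8, -0.3, 4.8]
grip_width: 0.0254
grasp_force: 61.6
```

Call:
step_arm:
  targets: [1,0,0,0.1,0,0,0,1,0,0,0.1,0,0,0,1,0,0,0,0,0,0]

```text
t: 16.05
position: [0.5963, 0.1476, 0.0991]
tcp_rot: [0.631, 0.776, 0.0, 0.0]
wrist_force: [-0.3, 0.5, 7.3]
grip_width: 0.0252
grasp_force: 61.9
```

Call:
step_arm:
  targets: [1,0,0,0.1,0,0,0,1,0,0,0,0,0,0]

```text
t: 16.3
position: [0.5967, 0.1477, 0.0985]
tcp_rot: [0.631, 0.776, 0.001, 0.0]
wrist_force: [-0.3, -1.0, 8.3]
grip_width: 0.0255
grasp_force: 62.1
```

Call:
step_arm:
  targets: [1,0,0,0.1,0,0,0,1,0,0,0,0,0,0]

```text
t: 16.55
position: [0.5971, 0.1478, 0.098]
tcp_rot: [0.631, 0.776, 0.001, 0.001]
wrist_force: [-0.9, -0.3, 10.0]
grip_width: 0.0257
grasp_force: 62.2
```

Call:
step_arm:
  targets: [1,0,-0.3,0,0,0,0,1,0,-0.3,0,0,0,0,1,0,-0.3,0,0,0,0]

```text
t: 16.92
position: [0.5903, 0.1463, 0.0986]
tcp_rot: [0.631, 0.776, 0.003, 0.003]
wrist_force: [4.2, 2.3, 7.8]
grip_width: 0.0254
grasp_force: 61.9
```

Call:
step_arm:
  targets: [1,0,-0.3,0,0,0,0,1,0,-0.3,0,0,0,0]

```text
t: 17.18
position: [0.5858, 0.1454, 0.0991]
tcp_rot: [0.631, 0.776, 0.004, 0.004]
wrist_force: [3.8, 1.8, 5.8]
grip_width: 0.0254
grasp_force: 61.8
```

Call:
step_arm:
  targets: [1,0,-0.3,0,0,0,0,1,0,-0.3,0,0,0,0]

```text
t: 17.42
position: [0.5777, 0.1437, 0.0982]
tcp_rot: [0.631, 0.776, 0.002, 0.002]
wrist_force: [1.1, 0.8, 8.3]
grip_width: 0.0254
grasp_force: 62.2
```

Call:
step_arm:
  targets: [1,0,-0.3,0.03,0,0,0,1,0,-0.3,0,0,0,0,1,0,-0.3,0,0,0,0]

```text
t: 17.8
position: [0.5687, 0.1418, 0.0981]
tcp_rot: [0.631, 0.776, 0.002, 0.002]
wrist_force: [0.9, 0.9, 9.2]
grip_width: 0.0254
grasp_force: 62.3
```

Call:
step_arm:
  targets: [1,0,-0.3,0,0,0,0,1,0,-0.3,0,0,0,0,1,0,-0.3,0,0,0,0]

```text
t: 18.18
position: [0.5625, 0.1405, 0.0989]
tcp_rot: [0.631, 0.776, 0.005, 0.004]
wrist_force: [5.9, 1.3, 6.8]
grip_width: 0.025
grasp_force: 61.8
```

Call:
step_arm:
  targets: [1,0,-0.3,0,0,0,0,1,0,-0.3,0,0,0,0,1,0,-0.3,0,0,0,0]

```text
t: 18.55
position: [0.5518, 0.1383, 0.0981]
tcp_rot: [0.631, 0.776, 0.002, 0.002]
wrist_force: [1.8, 0.5, 8.7]
grip_width: 0.0253
grasp_force: 62.2
```

Call:
step_arm:
  targets: [1,0,-0.3,0,0,0,0,1,0,-0.3,0,0,0,0,1,0,-0.3,0,0,0,0]

```text
t: 18.92
position: [0.5424, 0.1363, 0.0981]
tcp_rot: [0.631, 0.776, 0.002, 0.002]
wrist_force: [0.2, 0.5, 8.9]
grip_width: 0.0253
grasp_force: 62.4
```

Call:
step_arm:
  targets: [1,0,-0.3,0,0,0,0,1,0,-0.3,0,0,0,0,1,0,-0.3,0,0,0,0,1,0,-0.3,0,0,0,0,1,0,-0.3,0,0,0,0]

```text
t: 19.55
position: [0.5301, 0.1337, 0.0988]
tcp_rot: [0.631, 0.776, 0.004, 0.004]
wrist_force: [4.4, 0.3, 7.0]
grip_width: 0.0251
grasp_force: 62.0
```

Call:
step_arm:
  targets: [1,0,-0.3,0,0,0,0,1,0,-0.3,0,0,0,0,1,0,-0.3,0,0,0,0,1,0,-0.3,0,0,0,0,1,0,-0.3,0,0,0,0]

```text
t: 20.18
position: [0.5129, 0.1301, 0.098]
tcp_rot: [0.631, 0.776, 0.002, 0.002]
wrist_force: [0.5, -0.2, 9.4]
grip_width: 0.0253
grasp_force: 62.4
```

Call:
step_arm:
  targets: [1,0,-0.3,0,0,0,0,1,0,-0.3,0,0,0,0,1,0,-0.3,0,0,0,0,1,0,-0.3,0,0,0,0,1,0,-0.3,0,0,0,0]

```text
t: 20.8
position: [0.4997, 0.1273, 0.0982]
tcp_rot: [0.631, 0.776, 0.003, 0.003]
wrist_force: [3.0, 1.4, 8.1]
grip_width: 0.0252
grasp_force: 62.1
```

Call:
step_arm:
  targets: [1,0,-0.3,0,0,0,0,1,0,-0.3,0,0,0,0,1,0,-0.3,0,0,0,0,1,0,-0.3,0,0,0,0,1,0,-0.3,0,0,0,0]

```text
t: 21.42
position: [0.4835, 0.124, 0.0979]
tcp_rot: [0.631, 0.776, 0.002, 0.001]
wrist_force: [0.6, 0.6, 10.2]
grip_width: 0.0252
grasp_force: 62.4
```

Call:
step_arm:
  targets: [1,0,-0.3,0,0,0,0,1,0,-0.3,0,0,0,0,1,0,-0.3,0,0,0,0,1,0,-0.3,0,0,0,0,1,0,-0.3,0,0,0,0]

```text
t: 22.05
position: [0.4697, 0.121, 0.098]
tcp_rot: [0.631, 0.776, 0.002, 0.002]
wrist_force: [1.4, -0.0, 8.6]
grip_width: 0.0256
grasp_force: 62.2
```

Call:
step_arm:
  targets: [1,0,-0.3,0,0,0,0,1,0,-0.3,0,0,0,0,1,0,-0.3,0,0,0,0,1,0,-0.3,0,0,0,0,1,0,0,0,0,0,0]

```text
t: 22.68
position: [0.4566, 0.1183, 0.0977]
tcp_rot: [0.631, 0.776, 0.001, 0.001]
wrist_force: [-0.2, 0.2, 11.0]
grip_width: 0.0254
grasp_force: 62.5
```

Run:
```python
from h import *
st()
```

```text
t 22.68 pos [0.4566 0.1183 0.0977] yawy 11.80 z [ 3.3e-03  4.0e-04 -1.0e+00] F [-0.18  0.23 11.  ] T [0.08 0.04 0.  ] w 0.0254 g 62.5 q [ 0.1   0.05  2.07  0.    1.01 -0.1 ]
```

Call:
step_arm:
  targets: [1,0,0,-0.5,0,0,0,1,0,0,-2,0,0,0,1,0,0,-3,0,0,0,1,0,0,-3.5,0,0,0,1,0,0,-3.1,0,0,0,1,0,0,0,0,0,0,1,0,0,0,0,0,0]

```text
t: 23.55
position: [0.4529, 0.1178, 0.214]
tcp_rot: [0.631, 0.776, -0.002, -0.002]
wrist_force: [-0.4, 0.4, -5.3]
grip_width: 0.0255
grasp_force: 60.7
```

Run:
```python
from h import *
st(); s=optics.snapshot("side"); w=optics.snapshot("wrist")
s0=cv2.imread("pics/side0.png")
f=lambda x:cv2.resize(x[205:285,215:345],(650,290),interpolation=cv2.INTER_CUBIC)
cv2.imwrite("pics/strip.png",np.vstack([f(s0),f(s)])); cv2.imwrite("pics/w5.png",w)
```

```text
t 23.55 pos [0.4529 0.1178 0.214 ] yawy 11.81 z [-5.4e-03 -7.0e-04 -1.0e+00] F [-0.36  0.39 -5.32] T [-0.06  0.03  0.04] w 0.0255 g 60.7 q [ 0.1  -0.11  1.99 -0.    1.27 -0.1 ]
```

View pics/strip.png

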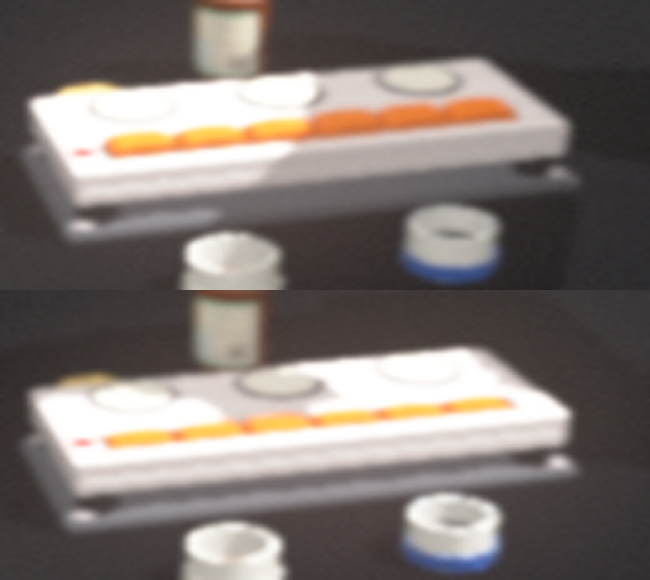

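All six links lie flat in the lower half of the picture, and the cups, bottle and disc haven't moved. Now I'll go back to the stand, stopping to one side first so the wrist camera can see it.

Call:
step_arm:
  targets: [1,-5.3,0.45,0,0,0,0,1,-5.3,0.45,0,0,0,0,1,-5.3,0.45,0,0,0,0,1,-5.3,0.45,0,0,0,0,1,-5.3,0.45,0,0,0,0,1,-5.3,0.45,0,0,0,0,1,-5.3,0.45,0,0,0,0,1,0,0,0,0,0,-1.7,1,0,0,0,0,0,0,1,0,0,0,0,0,0]

```text
t: 24.9
position: [0.5611, -0.237, 0.2158]
tcp_rot: [0.619, 0.786, -0.0, -0.001]
wrist_force: [0.2, -0.0, -3.5]
grip_width: 0.0253
grasp_force: 60.7
```

Call:
step_arm:
  targets: [1,0,0,0,0,0,0,1,0,0,0,0,0,0,1,0,0,0,0,0,0]

```text
t: 25.28
position: [0.5619, -0.2382, 0.2173]
tcp_rot: [0.619, 0.786, 0.0, 0.0]
wrist_force: [0.9, 0.3, -4.2]
grip_width: 0.0252
grasp_force: 60.7
```

Run:
```python
from h import *
p,M=st(); c=cam("wrist"); w=optics.snapshot("wrist"); t=optics.snapshot("top"); cv2.imwrite("pics/t6.png",t)
np.savez("c6.npz",K=c[0],D=c[1],e=c[2],R=c[3],p=p,M=M); cv2.imwrite("pics/w6.png",w); st()
u,v=w2px("wrist",[.477,-.2575,.05],c)[0]; u,v=int(u),int(v); print(u,v)
u2,v2=w2px("top",[.477,-.2575,.05])[0]; u2,v2=int(u2),int(v2); print(u2,v2)
x0,y0=max(0,u-60),max(0,v-65); a=cv2.resize(w[y0:y0+130,x0:x0+120],(480,520),interpolation=cv2.INTER_CUBIC)
b=cv2.resize(t[v2-30:v2+35,u2-20:u2+20],(320,520),interpolation=cv2.INTER_CUBIC); print(x0,y0)
cv2.imwrite("pics/stand6.png",np.hstack([a,b]))
for n in("wrist","top"):
  for d in models.silhouettes(n,"stand")[:2]:
    ys,xs=np.nonzero(d["pixels"]);W=px2w(n,np.c_[xs,ys],.05,c if n=="wrist" else None)[:,:2]*1000
    print(n,d["conf"],d["box"],cv2.minAreaRect(W.astype(np.float32)),W.mean(0))
```

```text
t 25.27 pos [ 0.5619 -0.2382  0.2173] yawy 13.54 z [ 4.e-04 -2.e-04 -1.e+00] F [ 0.89  0.35 -4.24] T [-0.    0.03 -0.01] w 0.0252 g 60.7 q [-0.52  0.2   1.66  0.    1.28 -0.75]
t 25.38 pos [ 0.5618 -0.2384  0.2172] yawy 13.52 z [ 3.e-04 -2.e-04 -1.e+00] F [ 0.64  0.31 -4.43] T [-0.02  0.02  0.01] w 0.0255 g 60.7 q [-0.52  0.2   1.66 -0.    1.28 -0.75]
182 176
318 213
122 111
wrist 0.97 [188.4, 171.9, 81.9, 73.9] ((481.8801574707031, -252.07058715820312), (90.43819427490234, 83.60428619384766), 12.418691635131836) [ 484.75745504 -248.709886  ]
top 0.66 [190.7, 191.1, 45.7, 75.1] ((529.1708374023438, 104.25773620605469), (204.89834594726562, 92.03661346435547), 11.772873878479004) [528.56643934 104.61221176]
top 0.59 [323.4, 203.1, 11.6, 9.1] ((514.973876953125, -273.3249206542969), (46.719539642333984, 22.516845703125), 61.595176696777344) [ 512.94259351 -272.13917369]
```

View pics/stand6.png

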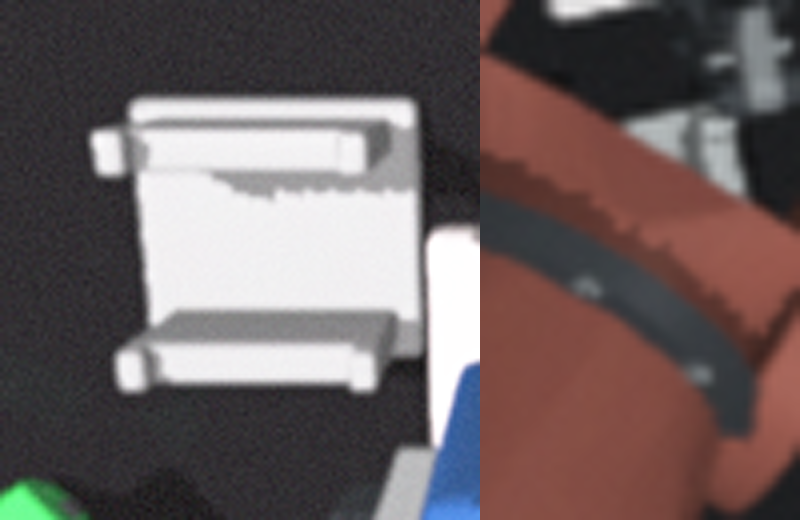

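The empty stand is clear here. In the crop, the nib tops are at about (112,153), (353,151), (133,370) and (365,369), and the rails run along the tool's y.

Run:
```python
from h import *
f=np.load("c6.npz");c=(f["K"],f["D"],f["e"],f["R"])
A=lambda s:np.array(s,float)/4+[122,111]
n=px2w("wrist",[A(x) for x in([110,152],[353,151],[132,370],[365,369])],.058,c)
print(n.round(4),n.mean(0)); 
for i,j in((0,1),(2,3),(0,2),(1,3)):
    d=n[j]-n[i];print(np.linalg.norm(d).round(4),np.degrees(np.arctan2(d[1],d[0])).round(2))
b=px2w("wrist",[A(x) for x in([130,100],[418,100])],.005,c);d=b[1]-b[0];M=f["M"];print("base far edge",b.round(4),np.linalg.norm(d))
u=d/np.linalg.norm(d); print("centre from base edge 42mm:",b.mean(0)[:2]+.042*np.array([u[1],-u[0]]))
p=f["p"]; g=n.mean(0)-p; print("tool shift to nib centre cm",(M.T@g*100).round(2))
```

```text
[[ 0.4397 -0.2338  0.058 ]
 [ 0.5034 -0.2181  0.058 ]
 [ 0.4541 -0.2939  0.058 ]
 [ 0.5185 -0.2782  0.058 ]] [ 0.47889025 -0.2560006   0.058     ]
0.0656 13.83
0.0663 13.71
0.0618 -76.55
0.0619 -75.89
base far edge [[ 0.4251 -0.2267  0.005 ]
 [ 0.5129 -0.2055  0.005 ]] 0.09034919743504392
centre from base edge 42mm: [ 0.478858   -0.25690569]
tool shift to nib centre cm [ 0.22 -8.49 15.93]
```

Call:
step_arm:
  targets: [1,0.1,-4.25,0,0,0,0,1,0.1,-4.25,0,0,0,0,1,0,0,0,0,0,0,1,0,0,3,0,0,0,1,0,0,3,0,0,0,1,0,0,3,0,0,0,1,0,0,2,0,0,0,1,0,0,1.5,0,0,0,1,0,0,0,0,0,0,1,0,0,0,0,0,0]

```text
t: 26.72
position: [0.4797, -0.2571, 0.093]
tcp_rot: [0.619, 0.785, 0.0, 0.001]
wrist_force: [-0.4, 0.1, -4.1]
grip_width: 0.0251
grasp_force: 61.5
```

Call:
step_arm:
  targets: [1,0,0,0.5,0,0,0,1,0,0,0.5,0,0,0,1,0,0,0.3,0,0,0,1,0,0,0,0,0,0,1,0,0,0,0,0,0]

```text
t: 27.35
position: [0.4787, -0.2565, 0.079]
tcp_rot: [0.619, 0.785, -0.0, 0.0]
wrist_force: [1.1, -0.8, -4.3]
grip_width: 0.0253
grasp_force: 61.6
```

Call:
step_arm:
  targets: [1,0,0,0.2,0,0,0,1,0,0,0,0,0,0,1,0,0,0,0,0,0]

```text
t: 27.72
position: [0.4787, -0.2565, 0.077]
tcp_rot: [0.619, 0.785, -0.0, 0.0]
wrist_force: [0.5, 0.3, -3.4]
grip_width: 0.0256
grasp_force: 61.6
```

```bash
python3 -c "
from h import *
st()"
```

```text
t 27.73 pos [ 0.4787 -0.2565  0.077 ] yawy 13.50 z [-0. -0. -1.] F [ 0.45  0.29 -3.39] T [-0.03 -0.01  0.  ] w 0.0256 g 61.6 q [-0.62  0.23  1.92 -0.    0.99 -0.86]
```

Call:
step_arm:
  targets: [1,0,0,0.2,0,0,0,1,0,0,0.2,0,0,0,1,0,0,0,0,0,0]

```text
t: 28.1
position: [0.4784, -0.2563, 0.0726]
tcp_rot: [0.619, 0.785, -0.0, -0.0]
wrist_force: [0.1, 0.3, -3.1]
grip_width: 0.0255
grasp_force: 61.6
```

Call:
step_arm:
  targets: [1,0,0,0.1,0,0,0,1,0,0,0.1,0,0,0,1,0,0,0,0,0,0]

```text
t: 28.48
position: [0.4787, -0.2565, 0.071]
tcp_rot: [0.619, 0.785, 0.0, 0.0]
wrist_force: [-0.3, -0.9, -3.7]
grip_width: 0.0252
grasp_force: 61.9
```

Call:
step_arm:
  targets: [1,0,0,0.1,0,0,0,1,0,0,0,0,0,0]

```text
t: 28.72
position: [0.4788, -0.2566, 0.0708]
tcp_rot: [0.619, 0.785, -0.0, -0.0]
wrist_force: [-1.6, 0.6, 3.8]
grip_width: 0.0253
grasp_force: 62.6
```

The bar is on the rails: contact at TCP 0.0708, matching the expected seat height. I'll release and back off.

Call:
step_arm:
  targets: [-0.2,0,0,0,0,0,0,-0.2,0,0,0,0,0,0,-0.2,0,0,0,0,0,0,-0.2,0,0,0,0,0,0,-1,0,0,0,0,0,0,-1,0,0,0,0,0,0,-1,0,0,0,0,0,0,-1,0,0,0,0,0,0]

```text
t: 29.72
position: [0.4787, -0.2565, 0.07]
tcp_rot: [0.619, 0.785, 0.0, -0.0]
wrist_force: [-0.6, 1.0, 0.5]
grip_width: 0.0857
grasp_force: 0.0
```

Call:
step_arm:
  targets: [-1,0,0,-1.5,0,0,0,-1,0,0,-3,0,0,0,-1,0,0,-3,0,0,0,-1,0,0,-4,0,0,0,-1,0,0,-4,0,0,0,-1,-2,0,0,0,0,0,-1,-2,0,0,0,0,0,-1,0,0,0,0,0,0,-1,0,0,0,0,0,0,-1,0,0,0,0,0,0]

```text
t: 30.98
position: [0.4875, -0.2947, 0.2239]
tcp_rot: [0.619, 0.785, 0.0, -0.001]
wrist_force: [-0.8, 0.2, 0.2]
grip_width: 0.0855
grasp_force: 0.0
```

Run:
```python
from h import *
st(); c=cam("wrist"); w=optics.snapshot("wrist")
u,v=w2px("wrist",[.479,-.2562,.08],c)[0].astype(int); x0,y0=max(0,u-70),max(0,v-60); print(x0,y0)
a=cv2.resize(w[y0:y0+130,x0:x0+140],(560,520),interpolation=cv2.INTER_CUBIC)
s=optics.snapshot("side"); b=cv2.resize(s[140:210,250:302],(240,323),interpolation=cv2.INTER_CUBIC); b=cv2.copyMakeBorder(b,0,197,0,0,cv2.BORDER_CONSTANT)
cv2.imwrite("pics/fin.png",np.hstack([a,b]))
```

```text
t 30.98 pos [ 0.4875 -0.2947  0.2239] yawy 13.52 z [-0.0017  0.0016 -1.    ] F [-0.76  0.22  0.24] T [-0.04  0.02  0.02] w 0.0855 g 0.0 q [-0.67  0.11  1.75  0.    1.28 -0.9 ]
189 84
```

View pics/fin.png

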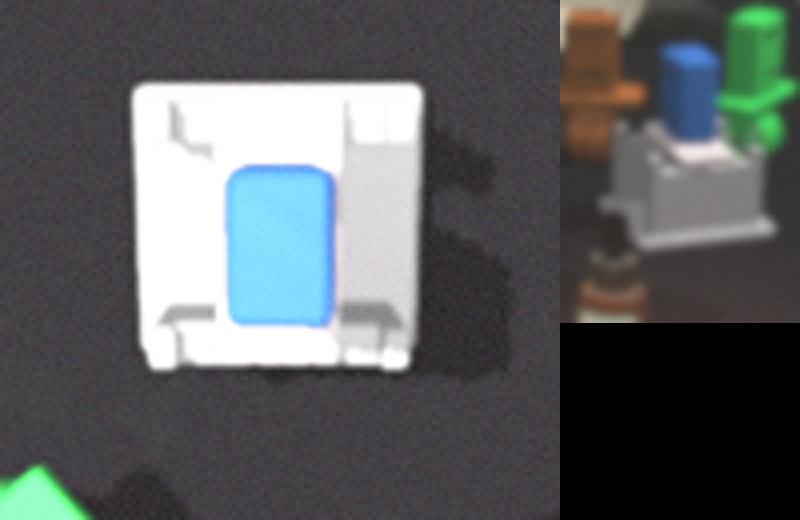

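The roller hangs upright, its bar across both rails and centred between the nibs. The gripper is clear of it, so I'm handing in.

```bash
python3 -c "
from h import *
print(bot.sign_off())"
```

```text
the job is handed in; nothing more can be done
None
```

I rolled the strip from the red-dot end to the far end at roughly 10–15 N by the wrist-force readings. All six links look flat in the side view, the roller is hanging upright back in its stand, and the job is handed in; no verdict came back.

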